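Hold the sprung roll guide of a label printer half open

ROBOT

A 7-joint arm with a two-finger parallel gripper is mounted at the origin on the work surface. World frame = base frame: x ahead of the robot, y to its left, z up, the work surface at z = 0. Lengths are in m, angles in rad, forces in N, time in s.
With the tool pointing down it reaches from about 0.425 to 0.95 m from the base axis. Payload 4.7 kg.
Tool frame: the origin (TCP) lies on the mounting face of the last link; the fingertips stand 173 mm ahead of it and the grasp point (between the pads) lies 155 mm ahead of it; x points along the fingers, y is the direction in which the jaws open and shut, and the axes are right-handed (so a half turn about x gives the same grasp; the last joint's range is limited). The gripper opens to 85 mm and grips with 20 to 120 N. Pads are 22 mm wide; open, the fingers measure 114 mm over their backs; the gripper's body (76 mm by 85 mm) begins 54 mm behind the grasp point. The pads swing forward as they close: fully open they stand 13 mm farther back than shut.
Start: joints at [-1.365, 0.469, -0.049, 1.532, 0.024, 1.141, -0.082], TCP at [0.157, 0.656, 0.405] pointing down, gripper open.
Joint ranges: [-2.59, 2.59], [-0.33, 1.99], [-1.39, 1.29], [0.1, 2.45], [-1.04, 4.18], [0.21, 1.99], [-2.66, 2.66]. Speed limits (rad/s): [2.57, 2.57, 3.14, 3.14, 3.14, 3.14, 3.14].

INTERFACE

Orientations are given as a unit quaternion [w, x, y, z].
In Python, from plant import arm gives the robot as it stands.
- The arm moves only by the tool play_rows, never from a script. Its argument "series" is a list of rows, each a list of 3 entries, a list of its own where there are three numbers: the opening, from 0 (shut) to 1 (fully open), then the shift along the tool's x, y, z in m, then the turn about the tool's x in degrees. A call has 1 to 20 rows; each row shifts and turns the pose as measured when the row begins, along the tool's axes as they then stand; what a row does not reach is not made up. A row lasts 1/10 s, in which the tool goes at most 50 mm and 8.59 degrees, less where a joint would pass 70% of its speed; a pose out of reach is approached as far as the arm can. A call with a gripper value outside its range is refused whole. The fingers move at their own pace and stop on an object; "squeeze" is the grip in N (left out, the last holds). Time passes only in rows, so rows that do not move let the fingers close. It gives the time, the measured TCP pose, the force and the opening at its end, in the units of the state.
- arm.state(): the state, without advancing time (a new reading comes with each control period).
- arm.snapshot(name): name is "scene" or "top" or "wrist"; returns the picture (384x512x3 uint8, blue, green, red); there is no depth.
- arm.camera_info(name): a dict with "fx", "fy", "cx", "cy" (pixels), "extrinsics" (4x4, takes a point from world to camera coordinates); the wrist camera has in their place "hand_eye" (4x4, takes a point from camera to tool coordinates, whose origin is the TCP and whose axes are the tool frame's). Camera axes: x right, y down, z forward; pixel columns grow to the right and rows downward; lengths in m; the calibration is good to about 2 mm. The wrist camera is an equidistant fisheye: a pixel r from the principal point sees the ray r / f radians off the axis. A picture is of the moment at which its call begins: read the wrist's pose just before it. camera_info takes no time and is no camera call.
- arm.job_done(): hands the job in, once; it reports no verdict.
The state is a dict: "clock": time; "q": joint angles; "qvel": joint speeds; "joint_torque": joint torques, N m; "eef_pos": TCP position; "orientation": TCP orientation; "force": force on the tool from outside, world axes, zero at the start; "moment": the same for the moment, N m; "width": opening from 0.0 (shut) to 1.0 (fully open).
Only numpy, scipy, OpenCV 4.12 (cv2) and the standard library are available. Lean on these libraries where they do the work, as an engineer would, in place of code of your own. Each camera call takes 0.05 s, during which the arm holds its last target. There are 200 camera calls.

TASK

The label printer on the desk stands with its cover open, ready for a half-width roll. Swing the orange lock lever of the roll guide up until it stands upright, then slide the blue sprung roll guide outwards, away from the fixed black guide, to half its travel (the red mark on the width scale), and finish while still holding the guide there with the gripper: let go and it springs shut. Leave the label roll, the jar and the leather wallet where they stand.

Things in the scene. Friction and masses are not known exactly. Their poses are not given: they have to be found in the camera images.
- printer: White label printer fixed to the desk, 220 x 190 mm (its x, y), side walls 88 mm high with inner faces at y = -68 and +68. Origin: centre of its underside. Axes: -x front, +y the way the roll guide opens, z up. Dark feed deck (white scale, red half mark): x -110 to -24, top z = 76. Toothed bar: x -24 to -12, top z = 76. Roll well: x -12 to 98, floor z = 22 (mm).
- cover_hinge (a point): Middle of the rear edge on which the printer's white cover is hinged (printer x = 112, z = 92 mm). The cover is fixed open, 190 mm wide, leaning back 25 degrees past upright from here, its top about 290 mm above the desk.
- fixed_guide (a point): Middle of the inner face of the fixed black guide, at hub height (printer x = 40, y = -62, z = 85 mm). Plate 8 mm thick, 50 mm wide, top 118 mm above the desk; its hub sticks out 7 mm towards the blue guide.
- roll_guide (a joint): Slide of the blue roll guide along the printer's +y, in m: 0 = shut (42 mm between the guide faces), 0.060 = fully open, 0.030 = half travel (72 mm between the faces). A spring pulls it shut: about 4.4 N at 0, 7.7 N at half travel, 11 N fully open. While the lock lever is down it cannot slide. Starts at 0.
- guide_plate: Blue roll guide: upright plate 8 mm thick (y), 50 mm wide (x) below z = 80, 32 mm above, with a ribbed tab on top up to z = 146. Hub 7 mm proud of its inner (-y) face at z = 85. On its outer side a low fork (top z = 83) runs forward over the deck and carries the lock lever. Origin: mid-thickness, 24 mm above the desk, at printer x = 40, y = -16 mm when shut; axes as the printer's.
- guide_tab (a point): Middle of the finger tab of the blue guide, 133 mm above the desk, 13 mm below the tab's top. The tab is 8 mm thick along the printer's y and 26 mm wide along x, and free all round above z = 122 mm. Moves with the guide.
- half_point (a point): Where guide_tab stands when the guide is at half travel (fixed in the printer; 30 mm further along the printer's +y than with the guide shut).
- lock_lever (a joint): Orange lock lever on the blue guide, in rad: 0 = down (locked, lying level, free end to the printer's back), 1.57 = upright, 1.75 = stop. It hinges at its front end about the printer's y: the free end swings up and over to the front. A steel toe under it leaves the fixed teeth at about 0.12. Stiff hinge, stays where left (0.5 N at the grip moves it). Starts at 0 to 0.04.
- lever_grip (a point): Middle of the orange thumb grip at the lever's free end, 22 mm along the lever, 14 mm wide (printer y), 20 mm high. Lever down: 100 mm above the desk, 61 mm behind the hinge and 12 mm above it; the blue fork under it ends at z = 83. Side walls 55 mm or more away along y; the blue fork and its foot (z under 83 mm) begin 8 mm behind the grip, the blue plate above that 22 mm behind it.
- lever_hinge (a point): Hinge point of the lock lever, 88 mm above the desk, in the middle of the lever's width; moves along with the guide.
- label_roll: Roll of white labels on a cardboard core, standing on end on the desk in front of the printer: 84 mm diameter, 57 mm high. Origin: centre of its underside. Bystander.
- jar: Amber jar with a gold lid, 64 mm diameter, 85 mm high, standing on the desk. Origin: centre of its underside. Bystander.
- wallet: Brown leather card wallet lying flat on the desk, 105 x 75 x 10 mm. Origin: centre of its underside. Bystander.

How it is judged:
By the outcome, as a careful person would: the job done as asked, in the order asked, and still so for the second after the job is handed in, while the arm keeps its last pose, push and grip.
It also fails if it takes over 45 s, if anything falls off the work surface, if the arm or the gripper's body presses on something with over 40 N, if the wrist force passes 120 N, or if a joint passes its speed limit or range.

## Working session

There is one attempt and no reset: what is moved stays moved. The work goes in short steps, Python scripts to look and compute and a tool call to move; the robot and the scene stay as the last step left them, time stands still between calls to the robot, and variables do not carry over. Pictures are saved under pics/ and viewed, about 8 in all and at most 12, crops included, and the job is handed in when it is done.

Besides the shell and the picture viewer there is one more tool, called as name(argument=value, ...), one argument or row to a line, values as JSON. play_rows: Moves the arm, as the interface text tells. Its arguments: {"type":"object","properties":{"series":{"type":"array","items":{"type":"array"}},"squeeze":{"type":"number"}},"required":["series"]}

```bash
mkdir -p pics; ls
python3 - <<'E'
from plant import arm
import cv2,numpy as np
s=arm.state();print({k:np.round(v,3) for k,v in s.items()})
for n in("scene","top"):
    cv2.imwrite(f"pics/{n}0.png",arm.snapshot(n)); print(n,arm.camera_info(n))
print(arm.camera_info("wrist"))
E
```

```text
pics
{'clock': np.float64(0.0), 'q': array([-1.365,  0.469, -0.049,  1.534,  0.024,  1.141, -0.082]), 'qvel': array([-0.   ,  0.   , -0.002, -0.001,  0.   , -0.002,  0.   ]), 'joint_torque': array([-0.0000e+00, -5.1030e+01, -4.6000e-02, -2.3773e+01,  1.1000e-02,
        7.0000e-03,  0.0000e+00]), 'eef_pos': array([0.157, 0.656, 0.404]), 'orientation': array([ 0.702,  0.082,  0.702, -0.084]), 'force': array([-0.055,  0.259, -0.314]), 'moment': array([0.006, 0.007, 0.011]), 'width': np.float64(0.998)}
scene {'fx': 463.0776669654836, 'fy': 463.0776669654836, 'cx': 254.71550725455097, 'cy': 196.41601027442442, 'extrinsics': array([[-0.6387482 ,  0.76927117,  0.0149202 ,  0.23891189],
       [ 0.53980435,  0.46186501, -0.70376984, -0.28193599],
       [-0.54828096, -0.44147773, -0.71027136,  1.52515649],
       [ 0.        ,  0.        ,  0.        ,  1.        ]])}
top {'fx': 363.9488769474705, 'fy': 363.9488769474705, 'cx': 256.181084880467, 'cy': 190.55992214800253, 'extrinsics': array([[ 0.01655169, -0.99979344,  0.01179469,  0.1132094 ],
       [-0.99699883, -0.01739536, -0.07543697,  0.5528025 ],
       [ 0.07562656, -0.01051068, -0.99708081,  0.9961322 ],
       [ 0.        ,  0.        ,  0.        ,  1.        ]])}
{'fx': 297.3186396354542, 'fy': 297.3186396354542, 'cx': 254.86943991494812, 'cy': 195.24985138595167, 'hand_eye': array([[-1.09640717e-03, -2.73235630e-01,  9.61946510e-01,
         2.99456060e-02],
       [ 9.99999396e-01, -3.69739504e-04,  1.03475660e-03,
         5.45493265e-04],
       [ 7.29372535e-05,  9.61947064e-01,  2.73235870e-01,
        -6.82144588e-02],
       [ 0.00000000e+00,  0.00000000e+00,  0.00000000e+00,
         1.00000000e+00]])}
```

View pics/scene0.png

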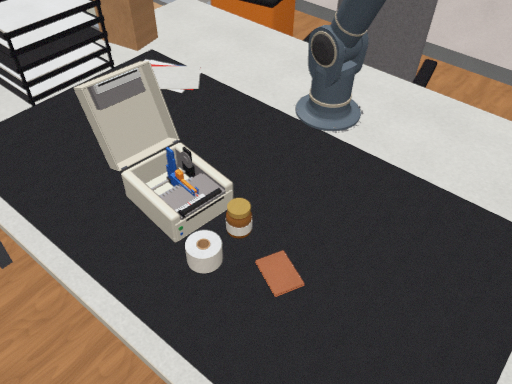

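View pics/top0.png

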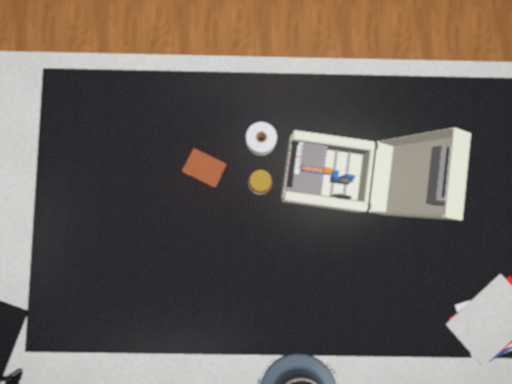

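Scene: printer around (178,190), with its front towards the roll and the lever down at about (185,182). Top: printer body spans (285..375, 130..210) and its front faces image left (world +y). The guide therefore opens along about world +x. Next I'll measure.

```bash
cat > h.py <<'E'
import numpy as np,cv2
from plant import arm
from scipy.spatial.transform import Rotation as R
def ray(n,uv):
    c=arm.camera_info(n);E=c["extrinsics"];r=E[:3,:3]
    d=np.array([(uv[0]-c["cx"])/c["fx"],(uv[1]-c["cy"])/c["fy"],1.])
    return -r.T@E[:3,3], r.T@d
def onz(n,uv,z):
    o,d=ray(n,uv);return o+d*(z-o[2])/d[2]
def tool(s):
    w,x,y,z=s["orientation"];return R.from_quat([x,y,z,w]).as_matrix(),np.array(s["eef_pos"])
def wray(uv,s):
    c=arm.camera_info("wrist");H=c["hand_eye"];Rt,p=tool(s)
    a=np.array([uv[0]-c["cx"],uv[1]-c["cy"]])/c["fx"];t=np.hypot(*a)
    d=np.r_[a/t*np.sin(t),np.cos(t)]
    return p+Rt@H[:3,3],Rt@H[:3,:3]@d
def wproj(P,s):
    c=arm.camera_info("wrist");H=c["hand_eye"];Rt,p=tool(s)
    v=H[:3,:3].T@(Rt.T@(np.array(P)-p)-H[:3,3]);t=np.arctan2(np.hypot(v[0],v[1]),v[2])
    return np.array([c["cx"],c["cy"]])+c["fx"]*t*v[:2]/np.hypot(v[0],v[1])
def masks(im):
    h=cv2.cvtColor(im,cv2.COLOR_BGR2HSV)
    return dict(orange=cv2.inRange(h,(5,170,150),(18,255,255)),blue=cv2.inRange(h,(105,140,60),(125,255,255)))
E
python3 - <<'E'
from h import *
t=cv2.imread("pics/top0.png");s=cv2.imread("pics/scene0.png")
for n,im,(x0,y0,x1,y1) in(("top",t,(280,125,385,220)),("scene",s,(115,135,240,245))):
    for k,m in masks(im).items():
        m2=np.zeros_like(m);m2[y0:y1,x0:x1]=m[y0:y1,x0:x1]
        ys,xs=np.nonzero(m2)
        if len(xs): print(n,k,len(xs),"x",xs.min(),xs.max(),"y",ys.min(),ys.max(),"rect",cv2.minAreaRect(np.c_[xs,ys].astype(np.int32)))
a=cv2.resize(t[125:217,280:380],(400,368),interpolation=cv2.INTER_CUBIC)
b=cv2.resize(s[140:232,135:235],(400,368),interpolation=cv2.INTER_CUBIC)
cv2.imwrite("pics/c1.png",np.hstack([a,b]))
E
```

```text
top orange 28 x 305 330 y 168 171 rect ((317.495849609375, 169.59072875976562), (25.110435485839844, 2.224975347518921), 2.6025619506835938)
top blue 33 x 333 352 y 171 177 rect ((342.3089294433594, 176.14967346191406), (19.07444190979004, 5.756193161010742), 16.389541625976562)
scene orange 97 x 176 196 y 169 191 rect ((186.00001525878906, 181.00001525878906), (28.284271240234375, 7.071067810058594), 45.0)
scene blue 297 x 166 197 y 147 234 rect ((183.80072021484375, 188.30328369140625), (87.95565032958984, 25.454652786254883), 77.36663818359375)
```

View pics/c1.png

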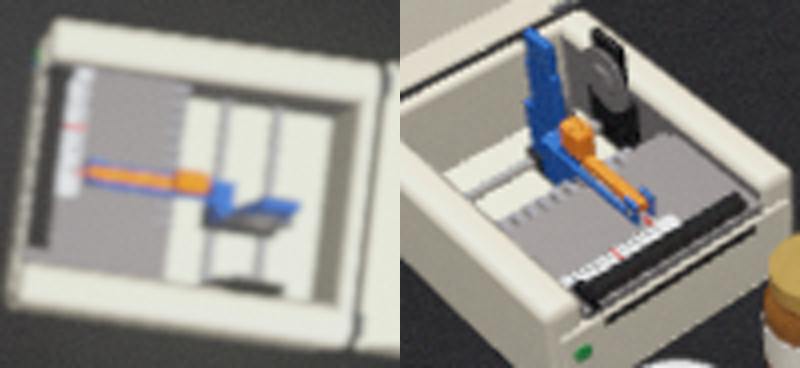

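Run:
```python
from h import *
T=lambda x,y,z:onz("top",(280+x/4-.375,125+y/4-.375),z)
c=[T(57,20,.088),T(383,68,.088),T(355,345,.088),T(18,300,.088)]
print("rim",np.round(c,3)); 
for i in range(4):
    d=c[(i+1)%4]-c[i];print(np.round(np.linalg.norm(d),3),np.degrees(np.arctan2(d[1],d[0])))
def tri(a,b):
    (o1,d1),(o2,d2)=a,b
    k=np.linalg.lstsq(np.c_[d1,-d2],o2-o1,rcond=None)[0]
    p,q=o1+k[0]*d1,o2+k[1]*d2;return (p+q)/2,np.linalg.norm(p-q)
S=lambda x,y:ray("scene",(135+x/4-.375,140+y/4-.375))
Tr=lambda x,y:ray("top",(280+x/4-.375,125+y/4-.375))
print("grip",tri(Tr(193,182),S(177,137)),T(193,182,.105))
print("hinge",tri(Tr(88,171),S(246,208)),T(88,171,.09))
print("tabtop",T(285,207,.146),tri(Tr(285,207),S(135,33)))
for n,uv,z in(("jar",(260,181.5),.085),("roll",(261,137.5),.057)): print(n,onz("top",uv,z))
Rt,p=tool(arm.state());print(Rt.round(3))
```

```text
rim [[ 0.709  0.026  0.088]
 [ 0.681 -0.19   0.088]
 [ 0.498 -0.17   0.088]
 [ 0.523  0.05   0.088]]
0.218 -97.39334880842986
0.184 173.8270573693882
0.221 83.37052118957901
0.187 -7.305974894766809
grip (array([ 0.60037831, -0.06048516,  0.10013884]), np.float64(0.0020475052804590868)) [ 0.60036959 -0.0603      0.105     ]
hinge (array([0.60819794, 0.00585462, 0.08657368]), np.float64(0.0022273769078012063)) [0.60841299 0.00542858 0.09      ]
tabtop [ 0.58032333 -0.10850358  0.146     ] (array([ 0.58092179, -0.10944089,  0.14455593]), np.float64(0.0013272270827655271))
jar [0.56985376 0.11366468 0.085     ]
roll [0.69303868 0.11226058 0.057     ]
[[-0.     0.233  0.973]
 [-0.002  0.973 -0.233]
 [-1.    -0.002  0.   ]]
```

Checks agree:
- The rim measures 218x185 mm, against 220x190 given.
- Grip height is 100 mm and hinge height 87 mm.
- The tab is within 2 mm of where the printer pose predicts it.

Printer centre is about (0.603,-0.071), with its x axis at -96.9°. Next I'll move to a hover, with the camera on the front side.

play_rows(
  series=[
    [1,[0,0,0.05],5.2],
    [1,[0,0,0.05],5.2],
    [1,[0,0,0.05],5.2],
    [1,[0,0,0.05],5.2],
    [1,[0,0,0.05],5.2],
    [1,[0,0,0.05],5.2],
    [1,[0,0,0.05],5.2],
    [1,[0,0,0.05],5.2],
    [1,[0,0,0.05],5.2],
    [1,[0,0,0.05],5.2],
    [1,[0,0,0.05],5.2],
    [1,[0,0,0.05],5.2],
    [1,[0,0,0.05],5.2],
    [1,[0,0,0.05],5.2],
    [1,[0,0,0.05],5.2],
    [1,[0,0,0.05],5.2],
    [1,[0,0,0.0],0],
  ],
  squeeze=25,
)

```text
clock: 1.8
eef_pos: [0.5898, 0.0697, 0.3941]
orientation: [-0.456, -0.535, -0.455, 0.547]
force: [1.2, 0.0, -0.2]
width: 0.995
```

```bash
cat > rel.py <<'E'
from h import *
def goto(P,ang=-6.9,s=None):
    "tool-axis shift that brings the grasp point (155 mm ahead) to P, and turn"
    s=s or arm.state();Rt,p=tool(s)
    yaw=np.degrees(np.arctan2(Rt[1,1],Rt[0,1]))
    g=p+.155*Rt[:,0]
    print("t",round(s["clock"],2),"grasp",g.round(4),"yaw_y",yaw.round(2),"turn",(yaw-ang).round(2),"shift",(Rt.T@(np.array(P)-g)).round(4),"F",np.round(s["force"],1),"w",round(s["width"],3))
E
python3 - <<'E'
from rel import *
s=arm.state();print(s["q"].round(2));goto([.6,-.06,.2])
im=arm.snapshot("wrist");cv2.imwrite("pics/w1.png",im)
for k,m in masks(im).items():
    n,l,st,c=cv2.connectedComponentsWithStats(m)
    print(k,[(st[i].tolist(),c[i].round(1).tolist()) for i in range(1,n) if st[i][4]>30])
for P in([.600,-.0605,.1],[.608,.0058,.088],[.5805,-.109,.146]):print(wproj(P,s).round(1))
E
```

```text
[-0.55  0.37  0.47  1.76 -0.18  1.07 -0.19]
t 1.8 grasp [0.5879 0.0678 0.2391] yaw_y -9.77 turn -2.87 shift [0.0405 0.034  0.1233] F [ 1.2  0.  -0.2] w 0.995
orange [([211, 0, 72, 45, 2379], [247.6, 18.6]), ([475, 0, 21, 10, 82], [483.0, 4.8]), ([480, 22, 32, 20, 387], [493.6, 29.7]), ([495, 41, 17, 6, 35], [503.3, 43.1]), ([484, 46, 28, 51, 914], [499.4, 71.7]), ([488, 103, 24, 148, 2162], [502.0, 168.2]), ([283, 240, 13, 70, 514], [288.0, 279.3]), ([472, 246, 40, 65, 1206], [495.3, 281.5]), ([478, 302, 34, 35, 588], [496.3, 319.1])]
blue [([279, 241, 4, 50, 94], [281.2, 266.5]), ([273, 300, 9, 23, 111], [277.1, 309.1])]
[286.2 299.2]
[285.  239.6]
[276.3 361.6]
```

View pics/w1.png

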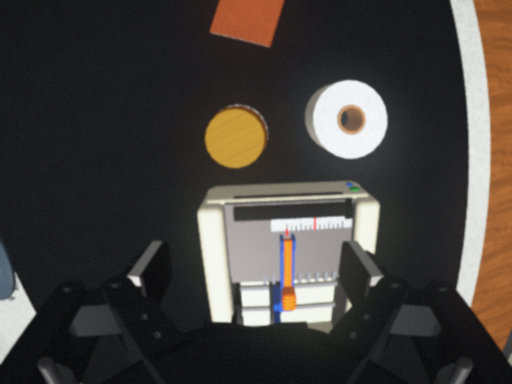

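The wrist view shows the lever running from its hinge at (288,240) to the grip at (289,300). That is within 3 px of my projection. Next I'll refine the grip position and heading from this picture.

Run:
```python
from rel import *
s=arm.state();im=cv2.imread("pics/w1.png");m=masks(im)["orange"]
def wz(uv,z):
    o,d=wray(uv,s);return o+d*(z-o[2])/d[2]
pts=[]
for r in range(243,310,3):
    xs=np.nonzero(m[r,275:305])[0]+275
    if len(xs)<3: continue
    z=.11 if r>=288 else .096
    q=wz((xs.mean(),r),z);pts.append(q);print(r,xs.min(),xs.max(),q.round(4))
pts=np.array(pts);f=np.polyfit(pts[:,1],pts[:,0],1);print("ux angle",np.degrees(np.arctan2(-1,-f[0])), "x at y=-.0605",np.polyval(f,-.0605))
goto([.601,-.0605,.19])
```

```text
243 285 290 [0.6104 0.0104 0.096 ]
246 285 290 [0.61   0.0071 0.096 ]
249 285 290 [0.6096 0.0037 0.096 ]
252 285 290 [6.091e-01 3.000e-04 9.600e-02]
255 285 290 [ 0.6087 -0.0031  0.096 ]
258 285 290 [ 0.6083 -0.0066  0.096 ]
261 285 290 [ 0.6079 -0.0101  0.096 ]
264 285 290 [ 0.6075 -0.0136  0.096 ]
267 285 290 [ 0.607  -0.0172  0.096 ]
270 285 290 [ 0.6066 -0.0208  0.096 ]
273 285 289 [ 0.6057 -0.0244  0.096 ]
276 285 290 [ 0.6057 -0.0282  0.096 ]
279 285 290 [ 0.6054 -0.032   0.096 ]
282 285 290 [ 0.6052 -0.0358  0.096 ]
285 285 290 [ 0.6044 -0.0397  0.096 ]
288 285 291 [ 0.6044 -0.0339  0.11  ]
291 285 292 [ 0.6045 -0.0378  0.11  ]
294 284 293 [ 0.6041 -0.0416  0.11  ]
297 283 294 [ 0.6036 -0.0455  0.11  ]
300 283 294 [ 0.6032 -0.0494  0.11  ]
303 283 294 [ 0.6028 -0.0534  0.11  ]
306 284 295 [ 0.6034 -0.0577  0.11  ]
309 286 292 [ 0.6024 -0.0617  0.11  ]
ux angle -96.48701342621362 x at y=-.0605 0.6021188039466101
t 1.85 grasp [0.5881 0.072  0.2388] yaw_y -9.45 turn -2.55 shift [0.0499 0.035  0.1281] F [-0.4  0.5  0.3] w 1.0
```

play_rows(
  series=[
    [1,[0.0,0.009,0.03],-0.7],
    [1,[0.01,0.009,0.03],-0.7],
    [1,[0.01,0.009,0.03],-0.7],
    [1,[0.01,0.008,0.03],-0.6],
    [1,[0,0,0],0],
    [1,[0,0,0],0],
  ],
)

```text
clock: 2.45
eef_pos: [0.609, -0.0449, 0.3611]
orientation: [-0.472, -0.519, -0.477, 0.529]
force: [-0.1, 0.7, -0.4]
width: 1.001
```

```bash
cat > look.py <<'E'
from rel import *
import sys
arm.snapshot("wrist")
s=arm.state();im=arm.snapshot("wrist");cv2.imwrite(f"pics/{sys.argv[1]}.png",im)
np.save("pics/"+sys.argv[1],np.r_[s["eef_pos"],s["orientation"]])
goto([float(v) for v in sys.argv[2:5]],-6.6,s)
E
python3 look.py w2 .601 -.0575 .105
```

```text
t 2.5 grasp [ 0.6065 -0.0459  0.2061] yaw_y -5.68 turn 0.92 shift [ 0.1013 -0.0028  0.0114] F [-0.1 -0.3  0.6] w 0.996
```

View pics/w2.png

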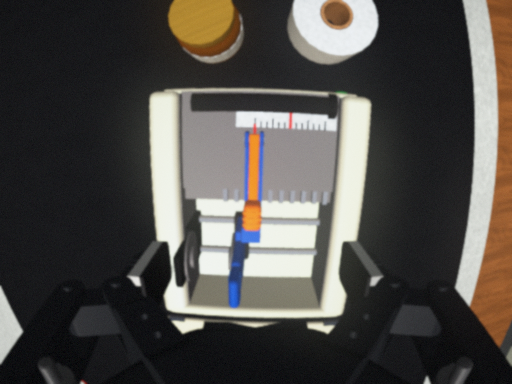

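Grip at about (252,217) and tab at (236,285). The walls, fixed guide and fork are all visible and clear of the lever grip sides. Next I'll refine the grip and tab positions.

Run:
```python
from rel import *
v=np.load("pics/w2.npy");s=dict(eef_pos=v[:3],orientation=v[3:]);im=cv2.imread("pics/w2.png");M=masks(im)
def wz(uv,z):
    o,d=wray(uv,s);return (o+d*(z-o[2])/d[2]).round(4)
m=M["orange"]
for r in range(133,236,6):
    xs=np.nonzero(m[r,235:275])[0]+235
    if len(xs)>2: print(r,xs.min(),xs.max(),wz((xs.mean(),r),.110 if r>199 else .096))
b=M["blue"][225:315,220:265]
for r in range(0,90,6):
    xs=np.nonzero(b[r])[0]+220
    if len(xs): print("b",r+225,xs.min(),xs.max())
print(wz((235,303),.146),wz((235,280),.146))
for P in([.601,-.0575,.11],[.6015,-.0685,.11],[.6025,-.047,.11],[.6025,-.047,.09],[.608,.0058,.088],[.5805,-.109,.146]):print(P,wproj(P,s).round(1))
```

```text
139 250 258 [0.6101 0.0026 0.096 ]
145 250 257 [ 0.6092 -0.0022  0.096 ]
151 250 257 [ 0.6087 -0.0069  0.096 ]
157 250 257 [ 0.6083 -0.0118  0.096 ]
163 250 257 [ 0.6078 -0.0166  0.096 ]
169 250 257 [ 0.6073 -0.0215  0.096 ]
175 250 256 [ 0.6064 -0.0263  0.096 ]
181 250 256 [ 0.6059 -0.0313  0.096 ]
187 250 256 [ 0.6054 -0.0363  0.096 ]
193 250 256 [ 0.6049 -0.0414  0.096 ]
199 249 256 [ 0.6039 -0.0465  0.096 ]
205 246 258 [ 0.6038 -0.0471  0.11  ]
211 244 259 [ 0.6029 -0.052   0.11  ]
217 244 259 [ 0.6024 -0.057   0.11  ]
223 244 259 [ 0.6019 -0.0621  0.11  ]
b 231 237 244
b 237 235 258
b 243 242 243
b 261 233 238
b 267 233 239
b 273 231 240
b 279 229 239
b 285 229 239
b 291 229 239
b 297 229 239
b 303 229 238
[ 0.5848 -0.1128  0.146 ] [ 0.5876 -0.0917  0.146 ]
[0.601, -0.0575, 0.11] [249.8 217.7]
[0.6015, -0.0685, 0.11] [251.9 230.4]
[0.6025, -0.047, 0.11] [250.3 205. ]
[0.6025, -0.047, 0.09] [251.  197.7]
[0.608, 0.0058, 0.088] [251.2 134.4]
[0.5805, -0.109, 0.146] [228.7 299.4]
```

play_rows(
  series=[
    [0.45,[0.02,-0.001,0.006],0.6],
    [0.45,[0.03,-0.001,0.006],0.6],
    [0.45,[0.02,-0.001,0],0],
    [0.45,[0,0,0],0],
    [0.45,[0,0,0],0],
  ],
)

```text
clock: 3.05
eef_pos: [0.6056, -0.0479, 0.2921]
orientation: [-0.471, -0.523, -0.475, 0.528]
force: [-0.5, -1.2, 0.7]
width: 0.451
```

```bash
python3 look.py w3 .602 -.058 .106
python3 - <<'E'
from rel import *
v=np.load("pics/w3.npy");s=dict(eef_pos=v[:3],orientation=v[3:]);print(tool(s)[0].round(3))
im=cv2.imread("pics/w3.png");m=masks(im)["orange"]
def wz(uv,z):
    o,d=wray(uv,s);return (o+d*(z-o[2])/d[2]).round(4)
for r in range(100,300,8):
    xs=np.nonzero(m[r,200:310])[0]+200
    if len(xs)>2: print(r,xs.min(),xs.max(),wz((xs.mean(),r),.096),wz((xs.mean(),r),.110))
E
```

```text
t 3.1 grasp [ 0.6042 -0.0477  0.1371] yaw_y -6.06 turn 0.54 shift [ 0.0312 -0.0008  0.0104] F [-0.1 -0.2 -0.1] w 0.451
[[-0.009  0.994 -0.106]
 [-0.    -0.106 -0.994]
 [-1.    -0.009  0.001]]
140 253 255 [0.6102 0.0066 0.096 ] [0.6105 0.0079 0.11  ]
148 248 260 [0.6098 0.0021 0.096 ] [0.6101 0.0038 0.11  ]
156 249 260 [ 0.6096 -0.0024  0.096 ] [ 6.099e-01 -4.000e-04  1.100e-01]
164 249 259 [ 0.6088 -0.0069  0.096 ] [ 0.6092 -0.0045  0.11  ]
172 248 259 [ 0.608  -0.0115  0.096 ] [ 0.6085 -0.0087  0.11  ]
180 248 259 [ 0.6075 -0.0162  0.096 ] [ 0.608 -0.013  0.11 ]
188 248 259 [ 0.607  -0.0209  0.096 ] [ 0.6076 -0.0173  0.11  ]
196 248 259 [ 0.6065 -0.0256  0.096 ] [ 0.6071 -0.0217  0.11  ]
204 248 258 [ 0.6057 -0.0305  0.096 ] [ 0.6064 -0.0261  0.11  ]
212 248 258 [ 0.6052 -0.0354  0.096 ] [ 0.6059 -0.0306  0.11  ]
220 248 258 [ 0.6046 -0.0404  0.096 ] [ 0.6054 -0.0352  0.11  ]
228 248 258 [ 0.6041 -0.0455  0.096 ] [ 0.6049 -0.0399  0.11  ]
236 249 259 [ 0.6042 -0.0509  0.096 ] [ 0.605  -0.0448  0.11  ]
244 241 263 [ 0.6023 -0.0561  0.096 ] [ 0.6033 -0.0495  0.11  ]
252 240 264 [ 0.6017 -0.0616  0.096 ] [ 0.6027 -0.0546  0.11  ]
260 240 263 [ 0.6007 -0.0672  0.096 ] [ 0.6018 -0.0597  0.11  ]
268 242 262 [ 0.6013 -0.0732  0.096 ] [ 0.6024 -0.0652  0.11  ]
```

View pics/w3.png

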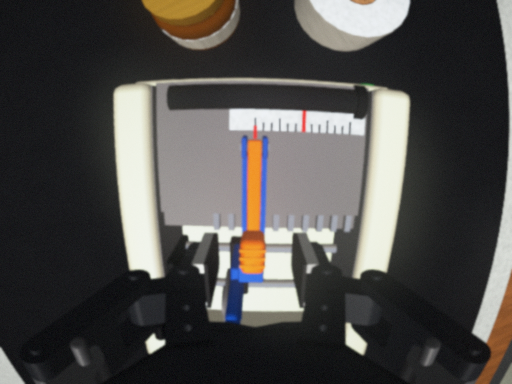

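The open pads straddle the grip (252,255) nearly symmetrically. Going down and closing.

play_rows(
  series=[
    [0.45,[0.006,-0.002,0.006],0.4],
    [0.45,[0.015,0,0.005],0.4],
    [0.45,[0.01,0,0],0],
    [0.45,[0,0,0],0],
  ],
  squeeze=25,
)

```text
clock: 3.55
eef_pos: [0.6029, -0.0596, 0.2618]
orientation: [-0.468, -0.528, -0.47, 0.53]
force: [-0.1, -0.3, -0.1]
width: 0.453
```

```bash
python3 -c "
from rel import *
goto([.602,-.058,.106],-6.9)"
```

```text
t 3.55 grasp [ 0.6024 -0.0596  0.1068] yaw_y -6.92 turn -0.02 shift [ 0.0008 -0.0005 -0.0016] F [-0.1 -0.3 -0.1] w 0.453
```

play_rows(
  series=[
    [0.1,[0,0,-0.001],0],
    [0.1,[0,0,0],0],
    [0.1,[0,0,0],0],
    [0.1,[0,0,0],0],
    [0.1,[0,0,0],0],
  ],
  squeeze=22,
)

```text
clock: 4.05
eef_pos: [0.6024, -0.0587, 0.2613]
orientation: [-0.467, -0.528, -0.47, 0.531]
force: [0.2, 0.3, -2.0]
width: 0.156
```

The grip is pinched: 13 mm opening, almost no side force. Now I'll swing it along the arc around the hinge.

play_rows(
  series=[
    [0.1,[-0.0077,0,-0.0028],0],
    [0.1,[-0.0074,0,-0.0039],0],
    [0.1,[-0.0068,0,-0.0048],0],
    [0.1,[-0.0062,0,-0.0056],0],
    [0.1,[-0.0052,0,-0.0065],0],
    [0.1,[-0.0045,0,-0.007],0],
    [0.1,[0,0,0],0],
  ],
)

```text
clock: 4.75
eef_pos: [0.6061, -0.0278, 0.3015]
orientation: [-0.469, -0.527, -0.469, 0.532]
force: [-0.2, -0.8, -2.7]
width: 0.156
```

```bash
cat > arc.py <<'E'
from rel import *
s=arm.state();Rt,p=tool(s);g=p+.155*Rt[:,0]
H=np.array([.6096,.0025,.088]);ux=np.array([-.120,-.993]);uy=np.array([.993,-.120])
d=g-H;b,l=d[:2]@ux,d[:2]@uy
print("back",b.round(4),"up",d[2].round(4),"lat",l.round(4),"r",np.hypot(b,d[2]).round(4),"ang",np.degrees(np.arctan2(d[2],b)).round(1));goto(g)
E
python3 arc.py
```

```text
back 0.0315 up 0.0585 lat -0.0007 r 0.0664 ang 61.7
t 4.75 grasp [ 0.6052 -0.0286  0.1465] yaw_y -6.99 turn -0.09 shift [0. 0. 0.] F [-0.2 -0.8 -2.7] w 0.156
```

play_rows(
  series=[
    [0.1,[-0.003,0,-0.0076],0],
    [0.1,[-0.002,0,-0.008],0],
    [0.1,[-0.0012,0,-0.0083],0],
    [0.1,[-0.0004,0,-0.0083],0],
    [0.1,[0.001,0,-0.0083],0],
    [0.1,[0.002,0,-0.0082],0],
    [0.1,[0,0,0],0],
  ],
)

```text
clock: 5.45
eef_pos: [0.6123, 0.0217, 0.3081]
orientation: [-0.469, -0.526, -0.467, 0.534]
force: [-1.8, -2.7, -1.0]
width: 0.154
```

```bash
python3 arc.py
python3 - <<'E'
from h import *
im=arm.snapshot("scene");cv2.imwrite("pics/s2.png",np.hstack([cv2.resize(im[130:222,135:235],(400,368),interpolation=cv2.INTER_CUBIC),cv2.resize(arm.snapshot("wrist")[80:320,120:380],(400,368))]))
E
```

```text
back -0.0179 up 0.0651 lat -0.0005 r 0.0675 ang 105.4
t 5.45 grasp [0.6113 0.0204 0.1531] yaw_y -7.09 turn -0.19 shift [0. 0. 0.] F [-1.8 -2.7 -1. ] w 0.154
```

View pics/s2.png

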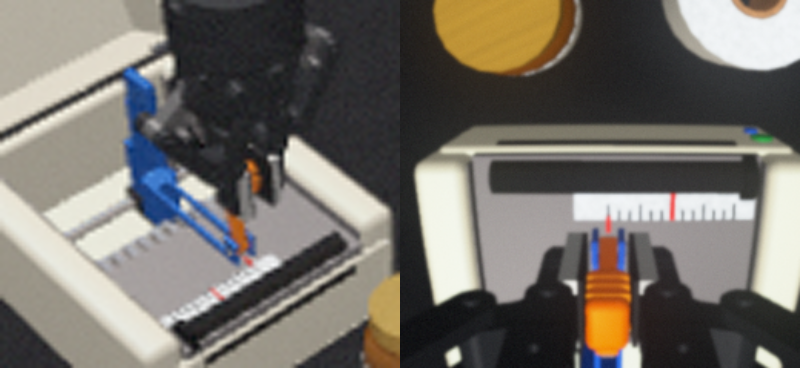

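The lever stands about upright: 89–91° by the arc, depending on the fit. A small nudge forward, then release and rise.

play_rows(
  series=[
    [0.1,[0.0,0,-0.0018],0],
    [0.1,[0,0,0],0],
    [0.45,[0,0,0],0],
    [0.45,[0,0,0],0],
    [0.45,[0,0,0],0],
    [0.45,[0,0,0],0],
    [0.45,[-0.015,0,0],0],
    [0.45,[-0.025,0,0],0],
    [0.45,[-0.015,0,0],0],
    [0.45,[0,0,0.03],0],
    [0.45,[0,-0.006,0.04],0],
    [0.45,[0,-0.006,0.03],0],
    [0.45,[0,0,0],0],
    [0.45,[0,0,0],0],
  ],
)

```text
clock: 6.95
eef_pos: [0.5903, -0.0734, 0.3738]
orientation: [0.47, 0.531, 0.467, -0.528]
force: [0.2, 0.5, 0.7]
width: 0.45
```

```bash
python3 arc.py; python3 look.py w4 .5825 -.109 .138
python3 - <<'E'
from rel import *
im=arm.snapshot("scene");w=cv2.imread("pics/w4.png");t=arm.snapshot("top")
cv2.imwrite("pics/t4.png",t);cv2.imwrite("pics/s4.png",im)
cv2.imwrite("pics/c4.png",np.hstack([cv2.resize(im[130:230,135:235],(400,400),interpolation=cv2.INTER_CUBIC),cv2.resize(w[80:380,110:410],(400,400))]))
E
```

```text
back 0.0776 up 0.1308 lat -0.0091 r 0.1521 ang 59.3
t 6.95 grasp [ 0.5913 -0.0735  0.2188] yaw_y -6.93 turn -0.03 shift [0. 0. 0.] F [0.2 0.5 0.7] w 0.45
t 7.0 grasp [ 0.5913 -0.074   0.2189] yaw_y -6.94 turn -0.34 shift [ 0.0809 -0.005   0.0358] F [ 0.4 -0.2 -0.4] w 0.45
```

View pics/c4.png

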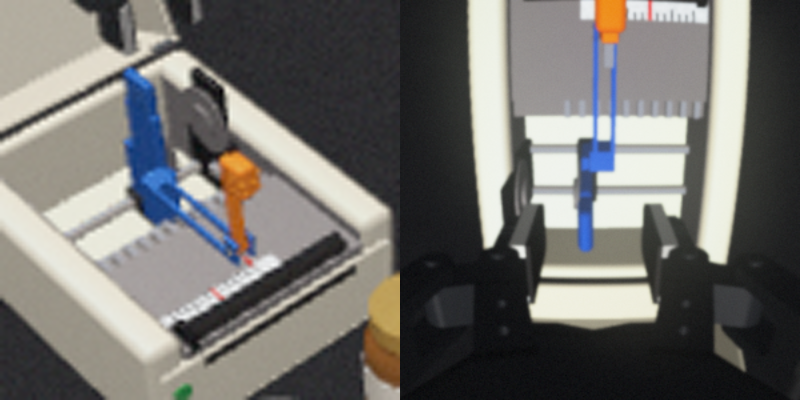

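The lever is upright and free, and the guide is still shut. The tab is between the open pads, slightly left of centre. Next I'll check the lever angle and the tab position.

Run:
```python
from rel import *
v=np.load("pics/w4.npy");s=dict(eef_pos=v[:3],orientation=v[3:]);w=cv2.imread("pics/w4.png")
def wz(uv,z):
    o,d=wray(uv,s);return (o+d*(z-o[2])/d[2]).round(4)
b=masks(w)["blue"]
for r in range(215,275,6):
    xs=np.nonzero(b[r,200:300])[0]+200
    if len(xs): print(r,xs.min(),xs.max(),wz((xs.mean(),r),.146))
print("expected tab wrist px",wproj([.5825,-.109,.146],s))
im=cv2.imread("pics/s4.png");m=masks(im)["orange"];m[:,:150]=0;m[:,235:]=0;m[:130]=0;m[200:]=0
ys,xs=np.nonzero(m);top=ys<183
print("orange scene",xs.min(),xs.max(),ys.min(),ys.max(),"grip",xs[top].mean(),ys[top].mean())
c=arm.camera_info("scene");E=c["extrinsics"]
def pr(P):
    q=E[:3,:3]@P+E[:3,3];return np.array([c["cx"]+c["fx"]*q[0]/q[2],c["cy"]+c["fy"]*q[1]/q[2]]).round(1)
H=np.array([.6096,.0025,.088]);ux=np.array([-.12,-.993,0])
print("hinge",pr(H))
for a in(75,80,85,90,95,100):
    t=np.radians(a);P=H+ux*(.061*np.cos(t)-.012*np.sin(t))+np.array([0,0,.061*np.sin(t)+.012*np.cos(t)]);print(a,pr(P))
```

```text
227 246 252 [ 0.5875 -0.0835  0.146 ]
239 245 252 [ 0.5859 -0.0929  0.146 ]
245 245 252 [ 0.5853 -0.0977  0.146 ]
251 244 253 [ 0.5847 -0.1026  0.146 ]
257 244 253 [ 0.584  -0.1076  0.146 ]
263 244 253 [ 0.5833 -0.1127  0.146 ]
expected tab wrist px [246.75593164 258.88512135]
orange scene 190 199 168 192 grip 194.07368421052632 174.26315789473685
hinge [194.2 190.8]
75 [191.1 171. ]
80 [192.5 172.1]
85 [193.9 173.4]
90 [195.4 174.8]
95 [196.9 176.3]
100 [198.3 178. ]
```

Run:
```python
from rel import *
v=np.load("pics/w4.npy");s=dict(eef_pos=v[:3],orientation=v[3:]);w=cv2.imread("pics/w4.png")
m=masks(w)["orange"];m[:,:220]=0;m[:,300:]=0;m[:40]=0;m[200:]=0
for r in range(40,130,4):
    xs=np.nonzero(m[r])[0]
    if len(xs): print(r,xs.min(),xs.max(),end="; ")
print()
H=np.array([.6096,.0025,.088]);ux=np.array([-.12,-.993,0])
def P(a,l,h):
    t=np.radians(a);return H+ux*(l*np.cos(t)-h*np.sin(t))+np.array([0,0,l*np.sin(t)+h*np.cos(t)])
print("hinge",wproj(H,s))
for a in(80,85,90,95): print(a,"end bottom",wproj(P(a,.072,.002),s).round(1),"end top",wproj(P(a,.072,.022),s).round(1),"near bottom",wproj(P(a,.05,.002),s).round(1))
```

```text
72 256 278; 76 256 279; 80 257 278; 84 257 278; 88 257 278; 92 257 278; 96 257 278; 100 258 277; 104 260 273; 108 261 272; 
hinge [263.08573009 103.43580677]
80 end bottom [267.  116.7] end top [267.3  84.5] near bottom [265.5 110.8]
85 end bottom [267.1 106.6] end top [267.2  74.3] near bottom [265.6 104.5]
90 end bottom [267.1  96.5] end top [267.1  64.5] near bottom [265.6  98.2]
95 end bottom [267.1  86.4] end top [266.9  55.5] near bottom [265.6  92. ]
```

Both camera estimates give the lever about 87°, and the arc gave 89–91°, so it is upright within measuring error. Next I'll grasp the tab, whose centre is about (0.584,-0.1055).

play_rows(
  series=[
    [0.35,[0,-0.002,0.016],0],
    [0.35,[0.02,-0.0015,0.016],0],
    [0.35,[0.03,0,0],0],
    [0.35,[0.015,0,0],0],
    [0.35,[0.0,0,0],0],
    [0.35,[0,0,0],0],
  ],
  squeeze=50,
)

```text
clock: 7.75
eef_pos: [0.5841, -0.105, 0.3064]
orientation: [0.473, 0.528, 0.469, -0.526]
force: [-0.9, 0.0, -0.3]
width: 0.347
```

```bash
python3 look.py w5 .584 -.1055 .138
python3 - <<'E'
from rel import *
v=np.load("pics/w5.npy");s=dict(eef_pos=v[:3],orientation=v[3:]);w=cv2.imread("pics/w5.png")
b=masks(w)["blue"]
for r in range(215,320,8):
    xs=np.nonzero(b[r,200:320])[0]+200
    if len(xs):
        o,d=wray((xs.mean(),r),s);print(r,xs.min(),xs.max(),(o+d*(.146-o[2])/d[2]).round(4))
cv2.imwrite("pics/c5.png",cv2.resize(w[150:384,120:400],(560,468)))
E
```

```text
t 7.8 grasp [ 0.585  -0.1053  0.1515] yaw_y -6.44 turn 0.16 shift [ 0.0135 -0.0011  0.0003] F [-0.3  0.   0.3] w 0.349
215 247 257 [ 0.5875 -0.0823  0.146 ]
239 245 258 [ 0.5858 -0.0944  0.146 ]
247 244 258 [ 0.5851 -0.0986  0.146 ]
255 244 258 [ 0.5846 -0.103   0.146 ]
263 244 258 [ 0.584  -0.1075  0.146 ]
271 244 258 [ 0.5835 -0.1121  0.146 ]
279 249 254 [ 0.5832 -0.1169  0.146 ]
```

View pics/c5.png

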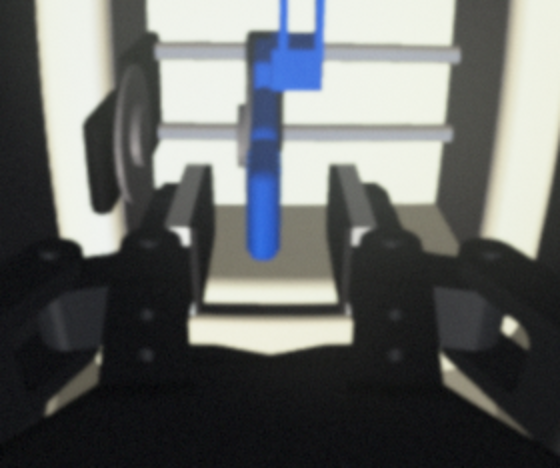

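The tab is well between the pads. Go down 13 mm and close.

play_rows(
  series=[
    [0.35,[0.008,-0.001,0],-0.3],
    [0.35,[0.006,0,0],0],
    [0.02,[0,0,0],0],
    [0.02,[0,0,0],0],
    [0.02,[0,0,0],0],
    [0.02,[0,0,0],0],
    [0.02,[0,0,0],0],
  ],
  squeeze=60,
)

```text
clock: 8.55
eef_pos: [0.5825, -0.1047, 0.2941]
orientation: [0.473, 0.529, 0.47, -0.525]
force: [-0.8, 1.2, -0.0]
width: 0.085
```

```bash
python3 -c "
from rel import *
goto([.584,-.1055,.138],-6.9)"
```

```text
t 8.55 grasp [ 0.5834 -0.1047  0.1391] yaw_y -6.33 turn 0.57 shift [0.0011 0.0007 0.0008] F [-0.8  1.2 -0. ] w 0.085
```

Gripped: 7 mm opening, little side load. Pulling the guide out.

play_rows(
  series=[
    [0.02,[0,0.006,0],0],
    [0.02,[0,0.006,0],0],
    [0.02,[0,0.006,0],0],
    [0.02,[0,0.006,0],0],
    [0.02,[0,0.004,0],0],
    [0.02,[0,0,0],0],
    [0.02,[0,0,0],0],
  ],
)

```text
clock: 9.25
eef_pos: [0.6072, -0.1083, 0.2941]
orientation: [-0.466, -0.525, -0.476, 0.529]
force: [-6.0, 1.5, 3.6]
width: 0.083
```

```bash
python3 -c "
from rel import *
goto([.6132,-.1083,.139],-6.9);print(arm.state()['force'])"
```

```text
t 9.25 grasp [ 0.605  -0.1074  0.1391] yaw_y -6.43 turn 0.47 shift [ 0.      0.0082 -0.    ] F [-6.   1.5  3.6] w 0.083
[-6.04613789  1.51099888  3.5558152 ]
```

play_rows(
  series=[
    [0.02,[0,0.005,0],0],
    [0.02,[0,0.004,0],0],
    [0.02,[0,0.001,0],0],
    [0.02,[0,0.001,0],0],
  ],
)

```text
clock: 9.65
eef_pos: [0.616, -0.1097, 0.2941]
orientation: [-0.463, -0.523, -0.479, 0.531]
force: [-8.1, 1.6, 4.6]
width: 0.076
```

```bash
python3 -c "
from rel import *
goto([.6132,-.1083,.139],-6.9)"; python3 look.py w6 .6132 -.1083 .139; python3 -c "
from h import *
im=arm.snapshot('scene');t=cv2.imread('pics/w6.png')
cv2.imwrite('pics/c6.png',np.hstack([cv2.resize(im[130:230,135:235],(400,400),interpolation=cv2.INTER_CUBIC),cv2.resize(t[0:300,110:410],(400,400))]))"
```

```text
t 9.65 grasp [ 0.6124 -0.1083  0.1391] yaw_y -6.45 turn 0.45 shift [ 0.0001  0.0008 -0.0001] F [-8.1  1.6  4.6] w 0.076
t 9.7 grasp [ 0.6125 -0.1083  0.1391] yaw_y -6.44 turn 0.16 shift [ 0.0001  0.0007 -0.0001] F [-7.8  0.5  4.6] w 0.083
```

View pics/c6.png

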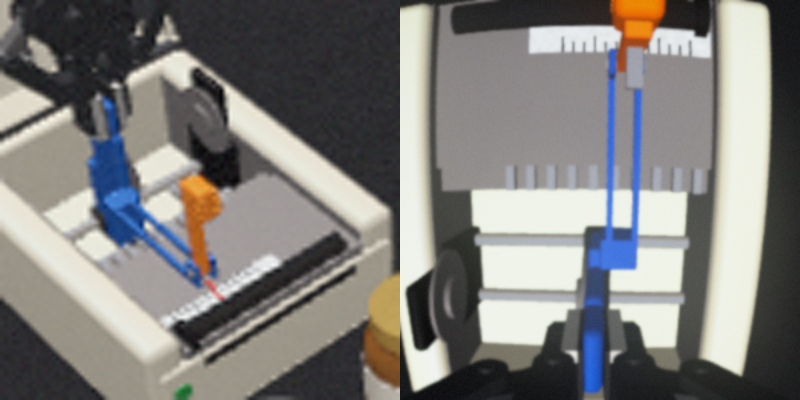

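The guide is out, with the fork tip beside the red mark in the scene view, and the lever is still upright. Cross-check of the travel from the lever's pixel shift:

Run:
```python
from rel import *
def cen(im):
    m=masks(im)["orange"];m[:,:150]=0;m[:,235:]=0;m[:130]=0;m[205:]=0
    ys,xs=np.nonzero(m);return np.array([xs.mean(),ys.mean()]),len(xs)
a,n=cen(cv2.imread("pics/s4.png"));im=arm.snapshot("scene");b,k=cen(im)
c=arm.camera_info("scene");E=c["extrinsics"]
def pr(P):
    q=E[:3,:3]@P+E[:3,3];return np.array([c["cx"]+c["fx"]*q[0]/q[2],c["cy"]+c["fy"]*q[1]/q[2]])
H=np.array([.6096,.010,.137]);u=np.array([.993,-.12,0]);e=(pr(H+.03*u)-pr(H))
print(a,n,b,k,"obs",b-a,"exp30",e,"mm",30*((b-a)@e)/(e@e))
goto([.6132,-.1083,.139],-6.9)
# wrist: fork lines before (w4) and after (w6), at z=.083
for f in("w4","w6"):
    v=np.load(f"pics/{f}.npy");s=dict(eef_pos=v[:3],orientation=v[3:]);w=cv2.imread(f"pics/{f}.png");B=masks(w)["blue"]
    for r in range(40,200,10):
        xs=np.nonzero(B[r,230:320])[0]+230
        if len(xs)>2:
            o,d=wray(((xs.min()+xs.max())/2,r),s);q=o+d*(.083-o[2])/d[2];print(f,r,xs.min(),xs.max(),"lat",(q[:2]@u[:2]).round(4))
```

```text
[194.11764706 176.83193277] 119 [184.42105263 182.77192982] 114 obs [-9.69659443  5.93999705] exp30 [-10.21555795   5.95339407] mm 28.845227587934573
t 9.85 grasp [ 0.6125 -0.1083  0.1391] yaw_y -6.44 turn 0.46 shift [ 0.0001  0.0007 -0.0001] F [-7.9  1.8  2.8] w 0.079
w4 120 256 271 lat 0.6056
w4 130 256 271 lat 0.6056
w4 140 255 271 lat 0.6052
w4 150 255 270 lat 0.6048
w4 160 255 270 lat 0.6048
w4 170 256 270 lat 0.6053
w4 190 254 270 lat 0.6045
w6 40 267 270 lat 0.6283
w6 50 267 270 lat 0.6283
w6 60 267 270 lat 0.6283
w6 70 267 290 lat 0.6344
w6 80 266 290 lat 0.6341
w6 90 266 289 lat 0.6339
w6 100 266 289 lat 0.6339
w6 110 266 289 lat 0.634
w6 120 266 289 lat 0.6341
w6 130 266 289 lat 0.6342
w6 140 266 288 lat 0.634
w6 150 266 287 lat 0.6338
w6 160 266 287 lat 0.634
w6 170 265 287 lat 0.6338
w6 180 260 287 lat 0.6324
w6 190 251 286 lat 0.6294
```

Three estimates agree on about 29 mm (29.2, 28.8, 29.0), so I'll add 1 mm and hold.

play_rows(
  series=[
    [0.02,[0,0.001,0],0],
    [0.02,[0,0.0005,0],0],
    [0.02,[0,0,0],0],
    [0.02,[0,0,0],0],
  ],
)

```text
clock: 10.25
eef_pos: [0.6158, -0.1099, 0.2941]
orientation: [-0.461, -0.522, -0.481, 0.532]
force: [-6.5, 2.4, 3.1]
width: 0.078
```

Run:
```python
from rel import *
goto([.6132,-.1083,.139],-6.9)
for i in range(6): arm.snapshot("top")
goto([.6132,-.1083,.139],-6.9)
```

```text
t 10.25 grasp [ 0.6112 -0.1082  0.1391] yaw_y -6.43 turn 0.47 shift [ 0.0001  0.002  -0.0001] F [-6.5  2.4  3.1] w 0.078
t 10.55 grasp [ 0.6112 -0.1082  0.1392] yaw_y -6.43 turn 0.47 shift [ 0.0001  0.002  -0.0001] F [-7.7  2.   3.5] w 0.078
```

Zero rows let the spring creep the arm back about 0.7 mm each, so I'll end on outward rows.

play_rows(
  series=[
    [0.02,[0,0.002,0],0],
    [0.02,[0,0.0017,0],0],
  ],
)

```text
clock: 10.75
eef_pos: [0.6184, -0.1103, 0.2941]
orientation: [-0.46, -0.521, -0.482, 0.533]
force: [-7.7, 2.3, 4.2]
width: 0.081
```

Run:
```python
from rel import *
goto([.6132,-.1083,.139],-6.9)
for i in range(6): arm.snapshot("top")
goto([.6132,-.1083,.139],-6.9)
```

```text
t 10.75 grasp [ 0.6133 -0.1084  0.1391] yaw_y -6.42 turn 0.48 shift [ 0.0002 -0.0001 -0.0001] F [-7.7  2.3  4.2] w 0.081
t 11.05 grasp [ 0.6134 -0.1085  0.1392] yaw_y -6.43 turn 0.47 shift [ 0.0002 -0.0003 -0.0001] F [-8.1  1.9  3.4] w 0.084
```

Run:
```python
from rel import *
u=np.array([.993,-.12])
s=arm.state();w=arm.snapshot("wrist");B=masks(w)["blue"];L=[]
for r in range(80,171,10):
    xs=np.nonzero(B[r,230:320])[0]+230
    if len(xs)>2:
        o,d=wray(((xs.min()+xs.max())/2,r),s);q=o+d*(.083-o[2])/d[2];L.append(q[:2]@u)
print("wrist travel",np.median(L)-.6050)
def cen(im):
    m=masks(im)["orange"];m[:,:150]=0;m[:,235:]=0;m[:130]=0;m[205:]=0
    ys,xs=np.nonzero(m);return np.array([xs.mean(),ys.mean()])
dd=cen(arm.snapshot("scene"))-cen(cv2.imread("pics/s4.png"));e=np.array([-10.2156,5.9534]);print("scene travel",30*dd@e/(e@e))
goto([.6132,-.1083,.139],-6.9)
arm.job_done()
```

```text
wrist travel 0.029984158806745653
scene travel 29.968746120605715
t 11.15 grasp [ 0.6134 -0.1084  0.1392] yaw_y -6.42 turn 0.48 shift [ 0.0002 -0.0003 -0.0001] F [-7.5  2.1  3.1] w 0.08
the job is handed in; nothing more can be done
```

I swung the orange lever up to upright and let go of it. I then gripped the blue guide's tab, slid the guide out to half travel, and handed the job in at about 11 s with the gripper still holding it there.

- **Guide travel:** three checks put it at half travel: 30.0 mm from the wrist camera, 30.0 mm from the scene camera, and about 30.2 mm from the arm's own position. The position was steady over the 0.4 s I watched before hand-in. The pull was about 8 N, which matches the spring at half travel.
- **Lever angle:** the estimates disagree slightly. The two camera views gave about 87°, while the arc the gripper followed gave 89–91° before a last small forward nudge. I took this as upright within measuring error and did not re-grip it. The lever was still standing in the pictures after the slide.
- **Creep under the spring:** rows with no movement let the arm sag back about 0.7 mm each. I ended on outward rows to hold the position. The tool is tilted about 2° under load.
- **Roll, jar and wallet:** the arm did not go near them after the approach. I made no separate check of them at the end.

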